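# Pin the clamshell drill jig shut and keep it pressed

## Robot

A 7-joint arm with a two-finger parallel gripper is mounted at the origin on the work surface. World frame = base frame: x ahead of the robot, y to its left, z up, the work surface at z = 0. Lengths are in mm, angles in rad, forces in N, time in s.
With the tool pointing down it reaches from about 400 to 875 mm from the base axis. Payload 4.4 kg.
Tool frame: the origin (TCP) lies at the very end of the fingers, on their centre line; the grasp point (between the pads) lies 19 mm behind it (r.pinch_z is the distance from the TCP to the grasp point, in mm); z points along the fingers, y is the line along which they close (so a half turn about z gives the same grasp; the last joint's range is limited). The gripper opens to 85 mm and grips with 20 to 120 N. Pads are 22 mm wide; open, the fingers measure 114 mm over their backs; the gripper's body (76 mm by 85 mm) begins 54 mm behind the grasp point. The pads swing forward as they close: fully open they stand 13 mm farther back than shut.
Start: joints at [1.262, 0.628, 0.038, 1.517, -0.027, 0.996, -0.02], TCP at [156.301, -630.942, 231.313] pointing down, gripper open.
Joint ranges: [-3.06, 3.06], [-0.37, 2.12], [-1.25, 1.32], [0.18, 2.47], [-1.1, 4.24], [0.23, 1.98], [-2.94, 2.94]. Speed limits (rad/s): [2.57, 2.57, 3.14, 3.14, 3.14, 3.14, 3.14].

## Interface

Orientations are given as a unit quaternion [w, x, y, z].
In Python, from bench import status, optics, r gives the robot as it stands.
- The arm moves only by the tool carry_out, never from a script. Its argument "steps" is a list of rows, each a list of 7 numbers: the turn, a rotation vector about the tool's x, y, z in rad, then the shift along the tool's x, y, z in m, then the opening, from -1 (shut) to 1 (fully open). In form: [[rx, ry, rz, dx, dy, dz, fingers], ...]. A call has exactly 5 rows; each row shifts and turns the commanded pose from where the row before left it, along the tool's axes as they then stand; what a row does not reach is not made up. A row lasts 1/8 s, in which the tool goes at most 62.5 mm and 10.7 degrees, less where a joint would pass 70% of its speed; a pose out of reach is approached as far as the arm can. A call with a gripper value outside its range is refused whole. The fingers move at their own pace and stop on an object; "squeeze" is the grip in N (left out, the last holds). Time passes only in rows, so rows that do not move let the fingers close, or fill a call up. It gives the time, the measured TCP pose, the force, the opening and the grip force at its end, in the units of the state.
- status.get_state(): the state, without advancing time (a new reading comes with each control period).
- optics.get_image(name): name is "scene" or "top" or "wrist"; returns (picture, depth): 480x640x3 uint8, red, green, blue; 480x640 float32, mm along the optical axis (not along the pixel's ray), 0 where there is no reading.
- optics.camera_info(name): a dict with "camera_matrix" (3x3 intrinsics, pixels), "R" (3x3) and "t" (3): a world point X has camera coordinates R X + t. Camera axes: x right, y down, z forward; pixel columns grow to the right and rows downward; lengths in mm; the calibration is good to about 2 mm. A picture is of the moment at which its call begins: read the wrist's pose just before it. camera_info takes no time and is no camera call; for the wrist camera it gives the pose at the moment of the call.
- r.sign_off(): hands the job in; it is judged then, once.
Trained networks look in the newest picture that a camera, given by its name, has taken for a name from the list of things; names that differ only in an ending like _2 or _b are one class to them, and where a whole thing is asked for, a point or a joint stands for the part that bears it (a point fixed in the world has none). Each returns a list of dicts, best first, with "score" (0 to 1); they miss things now and then, are a little off and sometimes report something else, mostly with a low value. They report only what shows in the picture. A call takes as long as a camera call. They do not tell look-alikes from the thing itself.
- optics.find_in(camera, name): "bbox" ([centre column, centre row, width, height] in pixels, round what is visible of it).
- optics.regions_of(camera, name): "region" (480x640 bool, what is visible of it) and "bbox" ([centre column, centre row, width, height] in pixels, round what is visible of it).
The state is a dict: "time_s": time; "joint_positions": joint angles; "dq": joint speeds; "joint_efforts": joint torques, N m; "eef_pos": TCP position; "ee_rot": TCP orientation; "wrist_force": force on the tool from outside, world axes, zero at the start; "torque": the same for the moment, N m; "width": opening from 0.0 (shut) to 1.0 (fully open); "grip_force": force on a finger pad.
Only numpy, scipy, OpenCV 4.12 (cv2) and the standard library are available. Lean on these libraries where they do the work, as an engineer would, in place of code of your own. Each camera call takes 0.05 s, during which the arm holds its last target. There are 200 camera calls.

## Task

At the workshop table, swing the blue top half of the hinged drill jig over onto its base, then pull the red-handled locating pin out of its snap-in black holster and push it down through the jig's two aligned holes until its yellow collar presses the halves fully shut. The spring lifters push the top half back up, so finish while still gripping the pin by its red handle and pressing it down, and keep holding; at the end only the pin, not the fingers, may press on the jig. Leave the pliers, the loose marker, the marker basket and the marker rack where they are.

Things in the scene. Friction and masses are not known exactly. Their poses are not given: they have to be found in the camera images.
- jig: Clamshell drill jig fixed to the table. Origin: centre of its underside; x from hinge side to pin-hole side, z up. Aluminium base 120 (x) x 110 (y) x 40 high on a 4 thick foot plate 150 x 130. A pine slat 34 wide lies flush in its top at x = -12 and sticks out to y = +-95, 26 to 40 high. Two orange spring domes stick 9 out of the top at x = 22, y = +-40.
- leaf (a joint): Angle of the jig's blue top half, a plate 115 long, 110 wide, 12 thick, 0.25 kg: 0 shut flat on the base, 1.57 upright, to 2.1 leaning back to the jig's -x. The stiff hinge holds it near upright; pushed below about 0.9 it falls and rests on the domes about 0.12 rad ajar. From there closing to 0 takes 6 to 9 N down at its pin hole; let go, it springs back.
- leaf_hinge (a point): Middle of the top half's hinge axis, parallel to the jig's y, at x = -55, z = 40 of the jig. The top half's underside lies in line with it.
- leaf_edge (a point): Middle of the free edge of the blue top half (115 mm from the hinge, half-way through its 12 mm thickness).
- leaf_hole (a point): Centre of the mouth of the 16 mm pin hole in the top half's outer face, 95 mm from the hinge; its axes turn with the top half, z out of the outer face. Shut, it lies 12 mm straight above jig_hole; ajar on the domes, 11 mm higher and about 2 mm nearer the hinge.
- jig_hole (a point): Centre of the mouth of the pin hole in the base's top face, 40 mm above the table, at x = 40, y = 0 of the jig. 14 mm wide, 1.5 mm chamfer, goes straight down to the table.
- holster: Black holster block 64 x 64 x 55 high, screwed to the table, with the pin standing in it. Origin: centre of its underside. Brass buttons on its +-y sides belong to two spring balls inside that snap into the pin's groove; with a dark foot plate 100 (x) x 64.
- holster_top (a point): Middle of the holster's top face, 55 mm above the table, at the mouth of its 15 mm hole.
- pin: Locating pin, 0.12 kg, upright in the holster. Origin: on its axis at the collar's underside; z up. Yellow collar 32 wide, 6 thick; red square handle 24 x 24 (sides along x and y) from z = 6 to 56; steel shaft 12 thick, 45 long below, tapered tip, groove 9 to 17 below the collar. Pulling it up takes 8 to 12 N for the first 3 mm, then it is free. Home, its origin is 12 mm above jig_hole.
- pin_tip (a point): Lower end of the pin's shaft, 45 mm below the collar's underside.
- pliers: Bystander: pliers with red and yellow grips, about 165 long, 60 wide, 20 high, lying on the table; origin under the pivot, jaws towards its +x.
- marker: Bystander: loose white marker with a green cap, 135 long, 16 thick, lying along its x; origin under its middle.
- basket: Bystander: blue basket full of markers, 220 (x) x 160 (y) x 78 high; origin under its middle.
- marker_rack: Bystander: black block with upright markers, 120 (x) x 90 (y), 137 high over the marker tops; origin under its middle.
Not all that is in view belongs to the job. There is more than one size of the jig; the job needs the smaller.

How it is judged:
By the outcome, as a careful person would: the job done as asked, in the order asked, and still so for the second after the job is handed in, while the arm keeps its last pose, push and grip.
It also fails if it takes over 61 s, if anything falls off the work surface, if the arm or the gripper's body presses on something with over 40 N, if the wrist force passes 120 N, or if a joint passes its speed limit or range.

## Working session

There is one attempt and no reset: what is moved stays moved. The work goes in short steps, Python scripts to look and compute and a tool call to move; the robot and the scene stay as the last step left them, time stands still between calls to the robot, and variables do not carry over. Pictures are saved under pics/ and viewed, at most 10 in all, crops included, and the job is handed in when it is done.

Besides the shell and the picture viewer there is one more tool, called after "Emit:" as name(argument=value, ...) on one line, values as JSON. carry_out: Moves the arm, as the interface text tells. Its arguments: {"type":"object","properties":{"steps":{"type":"array","items":{"type":"array","items":{"type":"number"}}},"squeeze":{"type":"number"}},"required":["steps"]}

```bash
mkdir -p pics; ls; python3 - <<'E'
from bench import status, optics, r
import cv2, numpy as np
s=status.get_state();print({k:np.round(v,3).tolist() for k,v in s.items()}, r.pinch_z)
for n in("scene","top"):
    im,d=optics.get_image(n); cv2.imwrite(f"pics/{n}0.png",im[:,:,::-1]); np.save(f"pics/{n}0_d.npy",d)
    c=optics.camera_info(n); print(n,{k:np.round(v,3).tolist() for k,v in c.items()})
    for t in("jig","leaf","holster","pin"):
        print(n,t,[(np.round(f["bbox"]).astype(int).tolist(),round(f["score"],2)) for f in optics.find_in(n,t)])
E
```

```text
pics
{'time_s': 0.0, 'joint_positions': [1.262, 0.629, 0.038, 1.518, -0.027, 0.996, -0.02], 'dq': [-0.001, 0.0, 0.001, 0.002, -0.0, 0.0, 0.002], 'joint_efforts': [-0.001, -56.34, 1.226, -19.345, 0.011, 0.011, 0.0], 'eef_pos': [156.17, -630.332, 230.409], 'ee_rot': [-0.001, 0.993, 0.121, -0.0], 'wrist_force': [0.621, 0.135, 0.598], 'torque': [0.015, 0.061, -0.043], 'grip_force': 0.0, 'width': 0.996} 18.700000000000003
scene {'camera_matrix': [[473.502, 0.0, 325.525], [0.0, 473.502, 236.162], [0.0, 0.0, 1.0]], 'R': [[-0.441, 0.897, -0.005], [0.672, 0.326, -0.665], [-0.595, -0.297, -0.747]], 't': [218.886, -322.894, 1530.109]}
scene jig [([386, 271, 87, 111], 0.94)]
scene leaf [([462, 213, 67, 52], 0.96), ([402, 243, 48, 58], 0.8)]
scene holster [([254, 245, 37, 43], 0.79)]
scene pin [([248, 226, 12, 22], 0.74), ([352, 211, 50, 14], 0.68), ([385, 270, 87, 108], 0.24)]
top {'camera_matrix': [[613.728, 0.0, 319.963], [0.0, 613.728, 234.6], [0.0, 0.0, 1.0]], 'R': [[-0.027, -1.0, -0.011], [-0.995, 0.028, -0.098], [0.098, 0.008, -0.995]], 't': [28.971, 548.061, 1525.721]}
top jig [([206, 338, 110, 88], 0.61)]
top leaf [([206, 340, 66, 73], 0.91), ([253, 229, 77, 64], 0.69), ([245, 251, 47, 12], 0.6)]
top holster [([386, 215, 36, 44], 0.59), ([252, 228, 74, 61], 0.35)]
top pin [([348, 149, 66, 21], 0.72), ([390, 212, 15, 14], 0.59)]
```

View pics/scene0.png

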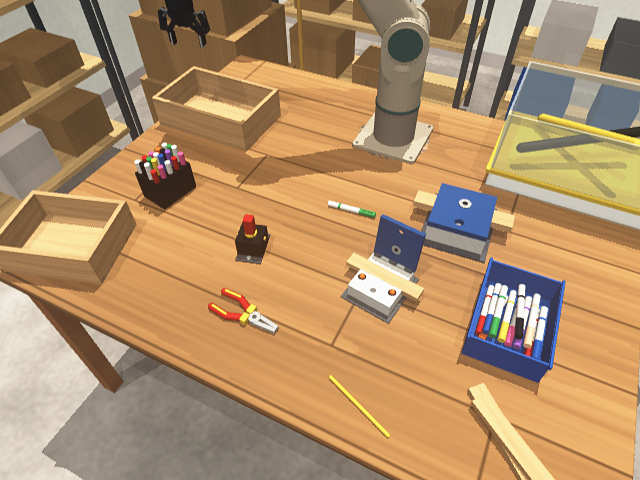

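View pics/top0.png

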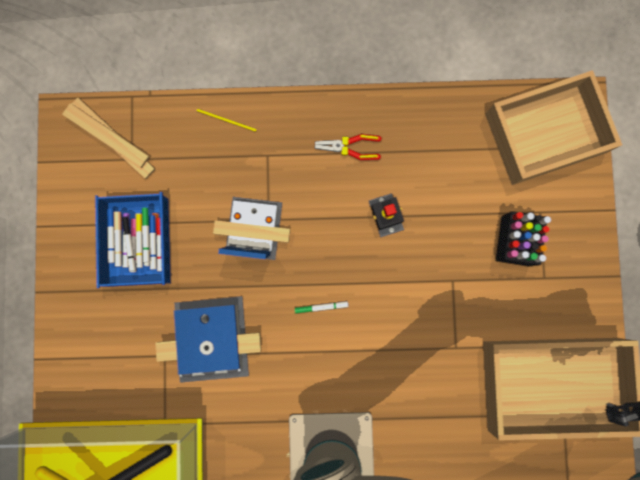

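Two jigs show. In top, one is at (253,229), open, with white base and orange domes; the other is at (206,340), shut. In scene they are at (385,271) and (462,213). The smaller, open one at top (253,229) fits the description: its leaf is up and its domes show. The holster and red pin are at top (386,213), pliers at (348,148), marker at (321,308), basket at (133,240) and rack at (523,238). I'll measure these and confirm the choice in a crop.

```bash
cat > h.py <<'E'
import numpy as np, cv2
from bench import status, optics, r
from scipy.spatial.transform import Rotation as Ro
def ray(c,uv,z):
    "pixels -> world points on the plane at height z"
    uv=np.atleast_2d(uv).astype(float); K,R,t=(np.array(c[k]) for k in("camera_matrix","R","t"))
    d=np.c_[uv,np.ones(len(uv))]@np.linalg.inv(K).T@R; o=-R.T@t
    return o+d*((z-o[2])/d[:,2])[:,None]
def cloud(c,d):
    K,R,t=(np.array(c[k]) for k in("camera_matrix","R","t"))
    v,u=np.mgrid[:480,:640]; p=np.stack([u,v,np.ones_like(u)],-1)@np.linalg.inv(K).T*d[...,None]
    return (p-t)@R
def blobs(im,lo,hi,box,amin=8):
    "HSV blobs in box (u0,v0,u1,v1): centroid, area"
    h=cv2.cvtColor(im,cv2.COLOR_RGB2HSV); m=cv2.inRange(h,np.array(lo),np.array(hi))
    k=np.zeros_like(m);u0,v0,u1,v1=box;k[v0:v1,u0:u1]=m[v0:v1,u0:u1]
    n,_,st,ce=cv2.connectedComponentsWithStats(k)
    return [(ce[i].round(1).tolist(),int(st[i,4])) for i in range(1,n) if st[i,4]>=amin],k
def tool():
    s=status.get_state(); q=s["ee_rot"]; return s,Ro.from_quat([q[1],q[2],q[3],q[0]])
E
python3 - <<'E'
from h import *
im=cv2.imread("pics/top0.png")[:,:,::-1].copy(); d=np.load("pics/top0_d.npy"); c=optics.camera_info("top")
X=cloud(c,d)
b,_=blobs(im,(5,150,120),(18,255,255),(225,195,285,235)); print("domes",b,[ray(c,x[0],46).round(1).tolist() for x in b])
for box,n in(((215,195,295,265),"jig"),((365,190,410,240),"hol"),((150,290,265,385),"big")):
    u0,v0,u1,v1=box; P=X[v0:v1,u0:u1].reshape(-1,3); P=P[P[:,2]>20]
    for lo,hi in((20,34),(34,44),(44,52),(52,60),(60,90),(90,125),(125,170)):
        Q=P[(P[:,2]>lo)&(P[:,2]<=hi)]
        if len(Q)>15: print(n,lo,hi,len(Q),Q.mean(0).round(),"rect",[np.round(q,1) for q in cv2.minAreaRect(Q[:,:2].astype(np.float32))])
b,m=blobs(im,(0,150,90),(6,255,255),(365,190,410,240)); print("red",b,[ray(c,x[0],111).round(1).tolist() for x in b])
a=np.vstack([np.hstack([cv2.resize(im[190:275,200:320],None,fx=3,fy=3),cv2.resize(im[175:260,340:460],None,fx=3,fy=3)])]); 
cv2.imwrite("pics/crop1.png",a[:,:,::-1])
E
```

```text
domes [([226.9, 205.4], 113), ([270.9, 201.9], 232), ([237.0, 215.8], 19), ([268.5, 219.2], 18)] [[[627.2, 245.6, 46.0]], [[632.9, 134.7, 46.0]], [[600.1, 220.5, 46.0]], [[589.2, 141.5, 46.0]]]
jig 20 34 76 [576. 170.  31.] rect [array([579.6, 177.3]), array([175.9, 109.5]), np.float64(78.7)]
jig 34 44 1881 [574. 185.  40.] rect [array([574. , 184.6]), array([188.6, 119.7]), np.float64(81.9)]
jig 44 52 470 [566. 183.  46.] rect [array([573.3, 183.5]), array([186., 122.]), np.float64(75.1)]
jig 52 60 19 [535. 204.  56.] rect [array([557.6, 192. ]), array([94. , 82.2]), np.float64(81.9)]
jig 60 90 49 [512. 183.  75.] rect [array([514.7, 193.4]), array([110. ,  13.2]), np.float64(75.8)]
jig 90 125 68 [508. 188. 108.] rect [array([509.5, 193.9]), array([109.6,  13.1]), np.float64(75.8)]
jig 125 170 295 [499. 196. 151.] rect [array([499.5, 196.2]), array([109.9,  16. ]), np.float64(81.5)]
hol 20 34 24 [ 577. -144.   28.] rect [array([ 576.3, -144.6]), array([84.6, 41.8]), np.float64(61.6)]
hol 34 44 23 [ 578. -146.   39.] rect [array([ 585. , -151.3]), array([76.2, 53.8]), np.float64(82.3
[... 276 characters left out ...]
rray([61.5, 57.3]), np.float64(12.9)]
hol 90 125 114 [ 596. -155.  110.] rect [array([ 597.2, -155.5]), array([24.1, 25.1]), np.float64(14.0)]
big 20 34 41 [314. 241.  27.] rect [array([319.5, 282.4]), array([218.1, 135.4]), np.float64(69.8)]
big 34 44 53 [308. 240.  39.] rect [array([315.9, 284. ]), array([246.9, 148.5]), np.float64(74.4)]
big 44 52 217 [285. 278.  50.] rect [array([280.3, 298.9]), array([153.7, 256.5]), np.float64(13.3)]
big 52 60 710 [273. 292.  56.] rect [array([272.2, 292.7]), array([161.3, 247.1]), np.float64(29.3)]
big 60 90 3985 [295. 298.  70.] rect [array([294.4, 297.1]), array([160.9, 251.4]), np.float64(3.6)]
red [([389.9, 209.3], 120)] [[[596.6, -156.3, 111.0]]]
```

View pics/crop1.png

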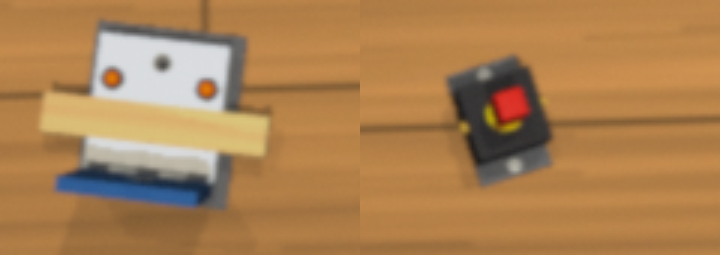

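The crop confirms it. The small jig at top (253,229) has an 80 mm dome spacing and a slat of about 190 mm, while the other's slat is about 250 mm. The holster with the red pin is at (386,213).

I put the small jig's origin at about (573,184) with yaw -0.14. The pin is at about (597,-155.5) with yaw about 0.27. Starting the approach in an arc to the back of the leaf.

Emit:
carry_out(steps=[[0,0,0,0.0457,-0.033,0,-1],[0,0,0,0.0457,-0.033,0,-1],[0,0,0,0.0457,-0.033,0,-1],[0,0,0,0.0457,-0.033,0,-1],[0,0,0,0.0457,-0.033,0,-1]])

```text
time_s: 1.12
eef_pos: [339.6, -414.5, 231.6]
ee_rot: [0.0, 0.993, 0.121, 0.0]
wrist_force: [0.3, -0.2, 0.2]
width: -0.001
grip_force: 0.0
```

Emit:
carry_out(steps=[[0,0,0,0.0457,-0.033,0,-1],[0,0,0,0.0457,-0.033,0,-1],[0,0,0,0.0457,-0.033,0,-1],[0,0,0.19,0.03,-0.03,0,-1],[0,0,0.18,0,0,0,-1]])

```text
time_s: 1.75
eef_pos: [472.2, -246.2, 231.4]
ee_rot: [-0.001, 0.998, -0.062, 0.001]
wrist_force: [-0.5, -1.5, -0.3]
width: -0.001
grip_force: 0.0
```

Emit:
carry_out(steps=[[0,0,0,-0.0098,-0.0551,0,-1],[0,0,0,-0.0098,-0.0551,0,-1],[0,0,0,-0.0098,-0.0551,0,-1],[0,0,0,-0.0098,-0.0551,0,-1],[0,0,0,-0.0098,-0.0551,0,-1]])

```text
time_s: 2.38
eef_pos: [455.3, 30.8, 231.7]
ee_rot: [-0.0, 0.998, -0.062, 0.001]
wrist_force: [0.3, -0.3, 0.3]
width: 0.002
grip_force: 0.0
```

Emit:
carry_out(steps=[[0,0,0,-0.0098,-0.0551,0,-1],[0,0,0,-0.0098,-0.0551,0,-1],[0,0,0.015,-0.0098,-0.0551,0,-1],[0,0,0,0,0,0,-1],[0,0,0,0,0,0,-1]])

```text
time_s: 3.0
eef_pos: [446.6, 196.2, 231.3]
ee_rot: [0.0, 0.998, -0.07, 0.0]
wrist_force: [0.2, 0.2, -0.4]
width: -0.002
grip_force: 0.0
```

Emit:
carry_out(steps=[[0,0,0,0,0,0.055,-1],[0,0,0,0,0,0.055,-1],[0,0,0,0.02,0,0,-1],[0,0,0,0.02,0,0,-1],[0,0,0,0.02,0,0,-1]])

```text
time_s: 3.62
eef_pos: [506.0, 185.8, 121.2]
ee_rot: [0.001, 0.997, -0.071, -0.001]
wrist_force: [-1.5, -0.0, 2.5]
width: -0.004
grip_force: 1.3
```

Emit:
carry_out(steps=[[0,0,0,0.02,0,0,-1],[0,0,0,0.02,0,0,-1],[0,0,0,0.02,0,0,-1],[0,0,0,0.02,0,0,-1],[0,0,0,0,0,0,-1]])

```text
time_s: 4.25
eef_pos: [586.9, 174.2, 121.4]
ee_rot: [0.001, 0.997, -0.072, 0.001]
wrist_force: [-0.9, -0.1, 0.1]
width: -0.001
grip_force: 0.0
```

Emit:
carry_out(steps=[[0,0,0,0,0,-0.06,-1],[0,0,0,0,0,-0.05,-1],[0,0,-0.18,0,0,0,1],[0,0,-0.18,0,0.03,0,1],[0,0,-0.07,0,0.05,0,1]])

```text
time_s: 4.88
eef_pos: [595.8, 99.2, 231.5]
ee_rot: [-0.001, 0.989, 0.148, -0.0]
wrist_force: [1.1, -0.7, -0.3]
width: 0.636
grip_force: 0.0
```

Emit:
carry_out(steps=[[0,0,0,-0.015,0.058,0,1],[0,0,0,-0.015,0.058,0,1],[0,0,0,-0.015,0.058,0,1],[0,0,0,-0.01,0.04,0,1],[0,0,0,0,0,0,1]])

```text
time_s: 5.5
eef_pos: [603.9, -128.5, 231.1]
ee_rot: [0.001, 0.99, 0.14, -0.001]
wrist_force: [0.1, 0.1, -0.7]
width: 1.001
grip_force: 0.0
```

```bash
python3 - <<'E'
from h import *
s,R=tool(); c=optics.camera_info("wrist"); im,d=optics.get_image("wrist")
print(s["eef_pos"],np.round(R.as_matrix(),3).tolist(),s["joint_positions"])
X=cloud(c,d); np.save("pics/w1.npy",X)
h=cv2.cvtColor(im,cv2.COLOR_RGB2HSV)
for lo,hi,n in((95,118,"handle"),(50,58,"top")):
    m=(X[...,2]>lo)&(X[...,2]<hi)&(abs(X[...,0]-597)<70)&(abs(X[...,1]+155)<70)&(d>0)
    if n=="handle": m&=((h[...,0]<7)|(h[...,0]>172))&(h[...,1]>130)
    Q=X[m]
    if len(Q)>20: print(n,len(Q),Q.mean(0).round(1),np.percentile(Q[:,2],[2,50,98]).round(1),[np.round(q,1) for q in cv2.minAreaRect(Q[:,:2].astype(np.float32))])
it,dt=optics.get_image("top"); ct=optics.camera_info("top"); T=cloud(ct,dt)
P=T[190:270,200:300].reshape(-1,3); P=P[(P[:,2]>44)&(P[:,2]<110)]
print("leaf",len(P),np.percentile(P[:,2],[5,50,95]).round(1),[np.round(q,1) for q in cv2.minAreaRect(P[:,:2].astype(np.float32))])
v=np.vstack([im[:,:,::-1][::2,::2],cv2.resize(it[150:300,180:460,::-1],(320,171))]); v=np.hstack([cv2.resize(im,(560,420))[:,:,::-1],cv2.copyMakeBorder(cv2.resize(it[180:280,200:300,::-1],(240,240)),0,180,0,0,0)])
cv2.imwrite("pics/v2.png",v)
E
```

```text
[ 603.92054485 -128.52186172  231.08139488] [[0.961, 0.278, -0.002], [0.278, -0.961, -0.003], [-0.002, 0.002, -1.0]] [ 0.20349967  0.58094414 -0.06640799  1.61127358  0.04866317  0.9520727
 -1.16951113]
handle 1214 [ 599.3 -156.3  109. ] [ 96.8 110.4 111.9] [array([ 597.9, -157.4]), array([22.9, 24.1]), np.float64(16.2)]
top 3882 [ 602.4 -154.7   54.8] [53.  54.8 56.3] [array([ 596.9, -158. ]), array([64.6, 64.2]), np.float64(16.1)]
leaf 2163 [47.2 58.7 67.2] [array([572.3, 185.6]), array([187.6, 119.4]), np.float64(81.9)]
```

View pics/v2.png

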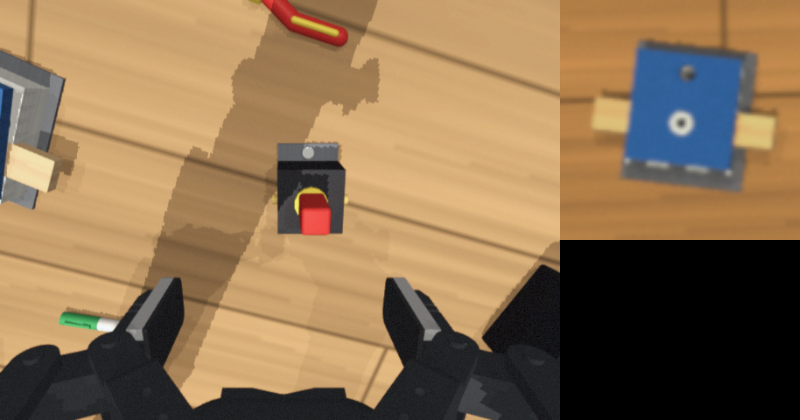

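The leaf is down, ajar on the domes (right inset). The wrist view shows the pin's red handle at (314,212) in the holster, between the open fingers' lines. The handle centre is at (597.4,-157) and the yaw matches the tool. Descending to grasp.

Emit:
carry_out(steps=[[0,0,0,-0.0142,0.0256,0.04,1],[0,0,0,0,0,0.05,1],[0,0,0,0,0,0.04,1],[0,0,0,0,0,0.027,1],[0,0,0,0,0,0,1]])

```text
time_s: 6.22
eef_pos: [597.8, -148.5, 72.4]
ee_rot: [-0.001, 0.989, 0.146, -0.002]
wrist_force: [0.2, -2.3, 0.1]
width: 1.002
grip_force: 0.0
```

Emit:
carry_out(steps=[[0,0,0,0,0,0,-1],[0,0,0,0,0,0,-1],[0,0,0,0,0,0,-1],[0,0,0,0,0,0,-1],[0,0,0,0,0,0,-1]], squeeze=70)

```text
time_s: 6.85
eef_pos: [602.0, -154.4, 76.3]
ee_rot: [0.003, 0.99, 0.144, 0.003]
wrist_force: [1.9, -4.2, 3.6]
width: 0.271
grip_force: 68.4
```

The pin is gripped, with a width of about 23 mm. I'll relax the side preload and then pull straight up.

Emit:
carry_out(steps=[[0,0,0,0.0023,0.0069,-0.004,-1],[0,0,0,0,0,-0.006,-1],[0,0,0,0,0,-0.006,-1],[0,0,0,0,0,-0.006,-1],[0,0,0,0,0,-0.006,-1]])

```text
time_s: 7.48
eef_pos: [603.8, -155.8, 102.6]
ee_rot: [-0.001, 0.989, 0.145, -0.0]
wrist_force: [-0.9, 2.4, -6.1]
width: 0.274
grip_force: 69.7
```

Emit:
carry_out(steps=[[0,0,0,0,0,-0.008,-1],[0,0,0,0,0,-0.01,-1],[0,0,0,0,0,-0.015,-1],[0,0,0,0,0,-0.015,-1],[0,0,0,0,0,-0.01,-1]])

```text
time_s: 8.1
eef_pos: [604.8, -157.5, 162.2]
ee_rot: [0.001, 0.99, 0.144, 0.001]
wrist_force: [-0.6, -0.7, -0.9]
width: 0.271
grip_force: 70.4
```

Emit:
carry_out(steps=[[0,0,0,0,0,-0.03,-1],[0,0,0,0,0,-0.02,-1],[0,0,0,0,0,0,-1],[0,0,0,0,0,0,-1],[0,0,0,0,0,0,-1]])

```text
time_s: 8.72
eef_pos: [603.2, -156.8, 209.2]
ee_rot: [-0.0, 0.989, 0.145, -0.001]
wrist_force: [-0.6, -0.1, -1.7]
width: 0.27
grip_force: 70.5
```

```bash
python3 - <<'E'
from h import *
s,R=tool(); p=s["eef_pos"]; c=optics.camera_info("wrist"); im,d=optics.get_image("wrist")
print(p.round(1),np.round(R.as_matrix(),3).tolist(),s["wrist_force"].round(1))
ims=[]
for n in("wrist","scene"):
    if n=="scene": c=optics.camera_info(n); im,d=optics.get_image(n)
    X=R.inv().apply((cloud(c,d)-p).reshape(-1,3)).reshape(480,640,3)
    np.save(f"pics/t_{n}.npy",X); cv2.imwrite(f"pics/raw_{n}.png",im[:,:,::-1])
    h=cv2.cvtColor(im,cv2.COLOR_RGB2HSV)
    near=(abs(X[...,0])<40)&(abs(X[...,1])<40)&(X[...,2]>-60)&(X[...,2]<90)&(d>0)
    yel=near&(h[...,0]>20)&(h[...,0]<35)&(h[...,1]>120); red=near&((h[...,0]<7)|(h[...,0]>172))&(h[...,1]>130)
    shaft=near&(X[...,2]>25)&(abs(X[...,0])<30)&(abs(X[...,1])<25)&~yel
    for m,k in((yel,"collar"),(red,"red"),(shaft,"shaft")):
        Q=X[m]
        if len(Q)>4: print(n,k,len(Q),"tool-frame mean",Q.mean(0).round(1),"min",np.percentile(Q,3,0).round(1),"max",np.percentile(Q,97,0).round(1))
    uv=(c["camera_matrix"]@(np.array(c["R"])@p+c["t"])); u,v=(uv[:2]/uv[2]).astype(int)
    if n=="scene": ims.append(cv2.resize(im[max(v-50,0):v+50,u-60:u+60],(480,400)))
    else: ims.append(cv2.resize(im,(320,240)))
a=cv2.copyMakeBorder(ims[0],0,160,0,0,0); cv2.imwrite("pics/v3.png",np.hstack([a,ims[1]])[:,:,::-1])
E
```

```text
[ 603.2 -156.8  209.2] [[0.958, 0.286, -0.002], [0.286, -0.958, 0.0], [-0.002, -0.001, -1.0]] [-0.6 -0.1 -1.7]
wrist collar 734 tool-frame mean [ 6.9 -0.1 16.3] min [  1.4 -12.9  14.4] max [10.1 12.8 20.4]
wrist red 7858 tool-frame mean [  1.1  -0.4 -24.8] min [-13.6 -11.2 -35.4] max [ 7.  10.4  7.2]
wrist shaft 225 tool-frame mean [-1.   1.  53.4] min [-3.6 -4.2 45.6] max [ 0.3  6.2 61. ]
scene collar 35 tool-frame mean [ 6.4 -4.3 17.5] min [ -6.6 -14.2  14.7] max [12.1  9.9 20.2]
scene red 188 tool-frame mean [  5.6   0.7 -16.8] min [-10.6 -10.2 -34.8] max [10.6 10.1 10.3]
scene shaft 52 tool-frame mean [ 0.4 -0.3 47.9] min [-4.2 -4.9 33.2] max [ 3.9  6.2 61.3]
```

View pics/v3.png

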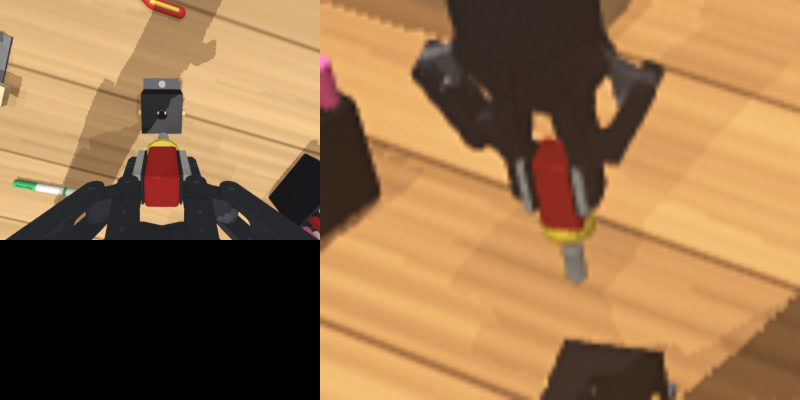

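```bash
python3 - <<'E'
from h import *
for n in("wrist","scene"):
    X=np.load(f"pics/t_{n}.npy"); im=cv2.imread(f"pics/raw_{n}.png")[:,:,::-1].copy(); h=cv2.cvtColor(im,cv2.COLOR_RGB2HSV)
    near=(abs(X[...,0])<40)&(abs(X[...,1])<25)&(X[...,2]>-30)&(X[...,2]<90)
    red=near&((h[...,0]<7)|(h[...,0]>172))&(h[...,1]>130)
    for lo in range(-30,12,7):
        Q=X[red&(X[...,2]>lo)&(X[...,2]<lo+7)]
        if len(Q)>3: print(n,lo,len(Q),"x",np.percentile(Q[:,0],[10,50,90]).round(1),"y",np.percentile(Q[:,1],[3,50,97]).round(1))
    sh=near&(X[...,2]>24)
    for lo in range(24,66,6):
        Q=X[sh&(X[...,2]>lo)&(X[...,2]<lo+6)]
        if len(Q)>3: print(n,"shaft",lo,len(Q),"x",np.percentile(Q[:,0],[3,50,97]).round(1),"y",np.percentile(Q[:,1],[3,50,97]).round(1))
E
```

```text
wrist -30 765 x [5.9 6.5 7. ] y [-11.3  -0.6  10.5]
wrist -23 667 x [5.8 6.5 6.9] y [-11.2   0.1  10.5]
wrist -16 578 x [5.9 6.4 6.8] y [-11.1  -0.6  10.6]
wrist -9 515 x [5.9 6.4 6.8] y [-11.2  -0.3  10.5]
wrist -2 425 x [5.9 6.3 6.8] y [-10.7  -0.3  10.4]
wrist 5 361 x [5.8 6.3 6.7] y [-10.4   0.2  10.6]
wrist shaft 42 37 x [-1.6 -0.3  0.4] y [-3.4  1.3  4.4]
wrist shaft 48 85 x [-3.3 -0.5  0.3] y [-3.9  0.8  6.1]
wrist shaft 54 84 x [-4.2 -0.7  0.2] y [-4.5  1.4  6.5]
wrist shaft 60 21 x [-4.8 -0.8 -0.1] y [-4.3 -0.2  6.3]
scene -30 19 x [ 7.1  8.3 10. ] y [-8.6  0.5 10.6]
scene -23 23 x [6.3 8.2 9.9] y [-8.8  1.4  8.8]
scene -16 19 x [6.2 8.  9.4] y [-8.6 -0.3 10.1]
scene -9 19 x [6.2 7.6 9.3] y [-6.9  1.9  8.9]
scene -2 26 x [7.4 8.3 9.5] y [-11.9  -0.8   9.3]
scene 5 19 x [ 6.4  8.1 10.5] y [-11.4  -1.    8.3]
scene shaft 30 5 x [-1.3  1.3  2.8] y [-3.4 -1.8  2.9]
scene shaft 36 12 x [-5.5  0.4  3.8] y [-4.5 -0.6  3.7]
scene shaft 42 10 x [-3.9 -0.2  3.2] y [-5.  -2.5  7.3]
scene shaft 48 9 x [-2.8  0.5  2.7] y [-3.3  0.6  5.6]
scene shaft 54 13 x [-3.7  1.5  4. ] y [-4.6  0.8  5.7]
```

The pin is out of the holster and stands straight in the grip, with its axis at tool x -5.6, y 0 and its origin 20.5 mm past the TCP. Next I hover over the jig.

Emit:
carry_out(steps=[[0,0,0,0.0165,-0.0539,0,-1],[0,0,0,0.0165,-0.0539,0,-1],[0,0,0,0.0165,-0.0539,0,-1],[0,0,0,0.0165,-0.0539,0,-1],[0,0,0,0.0165,-0.0539,0,-1]])

```text
time_s: 9.45
eef_pos: [605.6, 126.6, 209.9]
ee_rot: [0.0, 0.989, 0.145, -0.0]
wrist_force: [1.6, 0.3, -1.3]
width: 0.269
grip_force: 70.2
```

Emit:
carry_out(steps=[[0,0,0,0.0165,-0.0539,0,-1],[0,0,0,0,0,0,-1],[0,0,0,0,0,0,-1],[0,0,0,0,0,0,-1],[0,0,0,0,0,0,-1]])

```text
time_s: 10.07
eef_pos: [606.5, 179.6, 210.3]
ee_rot: [0.0, 0.99, 0.143, -0.0]
wrist_force: [0.4, -0.3, -1.9]
width: 0.268
grip_force: 70.5
```

```bash
python3 - <<'E'
from h import *
s,R=tool(); p=s["eef_pos"]; c=optics.camera_info("wrist"); im,d=optics.get_image("wrist")
print(p.round(1),np.round(R.as_matrix(),3).tolist(),s["wrist_force"].round(1))
X=cloud(c,d); np.save("pics/w3.npy",X); cv2.imwrite("pics/w3.png",im[:,:,::-1])
K,Rc,t=(np.array(c[k]) for k in("camera_matrix","R","t"))
for z in(52,64): 
    q=K@(Rc@[612.5,178.5,z]+t); print(z,(q[:2]/q[2]).round(1))
h=cv2.cvtColor(im,cv2.COLOR_RGB2HSV)
m=(h[...,0]>100)&(h[...,0]<125)&(h[...,1]>120)&(X[...,2]>40)&(X[...,2]<90)
Q=X[m]; print("leaf z",np.percentile(Q[:,2],[2,50,98]).round(1)); A=np.c_[Q[:,:2]-[612,178],np.ones(len(Q))]; print("plane",np.linalg.lstsq(A,Q[:,2],rcond=None)[0].round(3))
print("rect",[np.round(q,1) for q in cv2.minAreaRect(Q[:,:2].astype(np.float32))])
E
```

```text
[606.5 179.6 210.3] [[0.959, 0.284, 0.0], [0.284, -0.959, -0.001], [-0.0, 0.001, -1.0]] [ 0.4 -0.3 -1.9]
52 [327.6 213.6]
64 [327.7 217.4]
leaf z [42.4 61.  78.3]
plane [-5.000e-03  1.000e-02  6.011e+01]
rect [array([478.1, 298.7]), array([313.3, 337.7]), np.float64(82.5)]
```

View pics/w3.png

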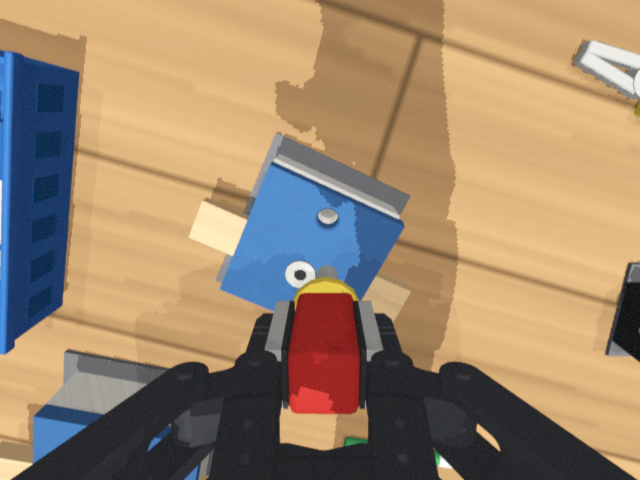

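The wrist view shows the ajar leaf's pin hole at (328,216), a white bushing at (300,274) that isn't the hole, and the pin tip below, near (325,275). I'll refine the hole centre from this picture and the base hole from the first top picture.

```bash
python3 - <<'E'
from h import *
c=optics.camera_info("wrist"); im=cv2.imread("pics/w3.png")[:,:,::-1].copy()
h=cv2.cvtColor(im,cv2.COLOR_RGB2HSV); m=((h[...,1]<110)*255).astype(np.uint8); k=np.zeros_like(m); k[195:240,305:352]=m[195:240,305:352]
n,l,st,ce=cv2.connectedComponentsWithStats(k); i=l[216,328] or 1+np.argmax(st[1:,4])
ct,_=cv2.findContours((l==i).astype(np.uint8),0,1); e=cv2.fitEllipse(max(ct,key=len)); print(st[i],e)
print("leaf hole z63",ray(c,e[0],63).round(1)," dia px->mm", np.array(e[1])*ray(c,[[e[0][0]+1,e[0][1]]],63)[0,0]*0)
a,b=ray(c,[[st[i][0],e[0][1]],[st[i][0]+st[i][2],e[0][1]]],63); print("width mm",np.linalg.norm(a-b).round(1))
im=cv2.imread("pics/top0.png")[:,:,::-1].copy(); c=optics.camera_info("top")
g=cv2.cvtColor(im,cv2.COLOR_RGB2GRAY).astype(float)[204:219,246:263]; print(g.astype(int)[2:14,2:15])
w=np.clip(np.median(g)-25-g,0,None); v,u=np.mgrid[204:219,246:263]; q=[(w*u).sum()/w.sum(),(w*v).sum()/w.sum()]; print("base hole",q,ray(c,q,38).round(1))
d=np.load("pics/top0_d.npy"); 
h=cv2.cvtColor(im,cv2.COLOR_RGB2HSV); P=cloud(c,d)
mw=(h[...,1]<60)&(h[...,2]>170)&(abs(P[...,2]-40)<6)&(P[...,0]>570); Q=P[mw&(abs(P[...,1]-185)<80)]; print("white",len(Q),[np.round(x,1) for x in cv2.minAreaRect(Q[:,:2].astype(np.float32))])
E
```

```text
[318 208  20  17 260] ((327.4709167480469, 215.98658752441406), (15.52146053314209, 19.38894271850586), 96.33689880371094)
leaf hole z63 [[613.2 179.3  63. ]]  dia px->mm [0. 0.]
width mm 15.0
[[219 219 219 220 218 219 219 219 219 219 219 219 219]
 [220 219 219 218 213 206 207 212 216 218 219 220 219]
 [219 219 217 209 187 166 161 175 200 216 219 219 219]
 [219 218 213 186 150 125 120 137 175 208 218 219 219]
 [219 218 207 169 122 100  94 107 148 194 217 219 219]
 [219 217 205 164 113  84  72  92 143 193 216 219 219]
 [219 218 210 178 132  94  84 112 164 203 217 220 220]
 [219 219 216 202 175 148 140 169 196 215 219 220 219]
 [220 219 219 217 210 202 200 209 216 218 219 219 219]
 [220 219 220 219 218 218 218 218 219 219 219 220 220]
 [220 218 218 220 220 219 219 219 219 219 219 219 220]
 [219 219 219 219 220 219 220 219 219 219 219 220 219]]
base hole [np.float64(253.67800329127812), np.float64(210.70433351618212)] [[612.9 179.3  38. ]]
white 758 [array([605.5, 180.4]), array([110.2,  55.7]), np.float64(81.4)]
```

Emit:
carry_out(steps=[[0,0,0,0.0124,0.0024,0,-1],[0,0,0,0,0,0.03,-1],[0,0,0,0,0,0.03,-1],[0,0,0,0,0,0.01,-1],[0,0,0,0,0,0,-1]])

```text
time_s: 10.75
eef_pos: [619.1, 182.4, 140.0]
ee_rot: [0.0, 0.99, 0.145, -0.0]
wrist_force: [-0.1, 0.5, -0.5]
width: 0.269
grip_force: 70.5
```

```bash
python3 - <<'E'
from h import *
s,R=tool(); p=s["eef_pos"]; print(p.round(1),"pin",(p+R.apply([-5.6,0,20.5])).round(1),"tip",(p+R.apply([-5.6,0,65.5])).round(1),s["wrist_force"].round(1))
im,_=optics.get_image("wrist"); im2,_=optics.get_image("scene"); c=optics.camera_info("scene")
cv2.imwrite("pics/v4.png",np.hstack([cv2.resize(im[140:340,220:420],(400,400)),cv2.resize(im2[210:310,330:430],(400,400))])[:,:,::-1])
E
```

```text
[619.1 182.4 140. ] pin [613.7 180.8 119.5] tip [613.7 180.8  74.5] [-0.1  0.5 -0.5]
```

View pics/v4.png

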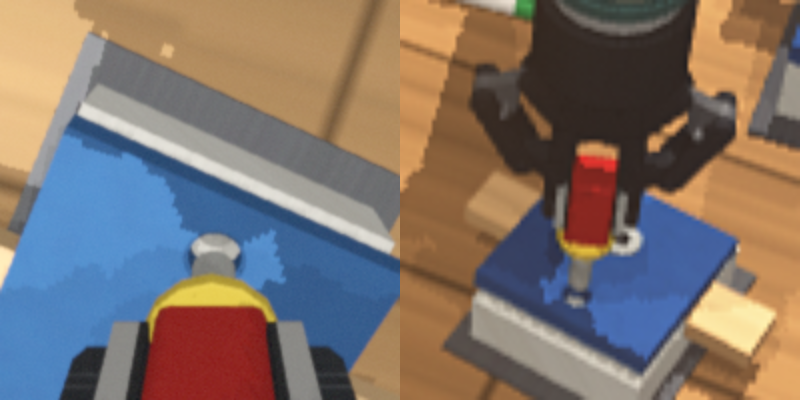

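The tip sits right over the leaf hole in both views. I'll make a small y correction and insert gently.

Emit:
carry_out(steps=[[0,0,0,0,0.0008,0.005,-1],[0,0,0,0,0,0.005,-1],[0,0,0,0,0,0.005,-1],[0,0,0,0,0,0.005,-1],[0,0,0,0,0,0.004,-1]])

```text
time_s: 11.48
eef_pos: [618.6, 181.6, 115.8]
ee_rot: [0.0, 0.989, 0.145, -0.0]
wrist_force: [-1.2, 0.0, -0.2]
width: 0.275
grip_force: 70.6
```

Emit:
carry_out(steps=[[0,0,0,0,0,0.004,-1],[0,0,0,0,0,0.004,-1],[0,0,0,0,0,0.004,-1],[0,0,0,0,0,0,-1],[0,0,0,0,0,0,-1]])

```text
time_s: 12.1
eef_pos: [618.5, 181.6, 104.1]
ee_rot: [0.0, 0.989, 0.145, -0.001]
wrist_force: [-1.9, -1.9, -1.5]
width: 0.27
grip_force: 70.6
```

Emit:
carry_out(steps=[[0,0,0,0,0,0.005,-1],[0,0,0,0,0,0.005,-1],[0,0,0,0,0,0.005,-1],[0,0,0,0,0,0.005,-1],[0,0,0,0,0,0,-1]])

```text
time_s: 12.72
eef_pos: [618.6, 181.5, 83.5]
ee_rot: [0.0, 0.989, 0.145, -0.001]
wrist_force: [-2.7, -1.7, -1.5]
width: 0.27
grip_force: 70.7
```

Emit:
carry_out(steps=[[0,0,0,0,0,0.004,-1],[0,0,0,0,0,0.004,-1],[0,0,0,0,0,0.004,-1],[0,0,0,0,0,0.003,-1],[0,0,0,0,0,0,-1]], squeeze=90)

```text
time_s: 13.35
eef_pos: [619.7, 181.1, 73.0]
ee_rot: [0.0, 0.99, 0.144, 0.001]
wrist_force: [-8.4, -5.3, 23.9]
width: 0.271
grip_force: 92.7
```

Emit:
carry_out(steps=[[0,0,0,-0.0012,0,0,-1],[0,0,0,0,0,0.001,-1],[0,0,0,0,0,0,-1],[0,0,0,0,0,0,-1],[0,0,0,0,0,0,-1]])

```text
time_s: 13.98
eef_pos: [619.6, 181.1, 72.9]
ee_rot: [0.0, 0.99, 0.144, 0.002]
wrist_force: [-6.9, -4.5, 26.9]
width: 0.265
grip_force: 93.3
```

```bash
python3 - <<'E'
from h import *
s,R=tool(); p=s["eef_pos"]; print(p.round(1),s["wrist_force"].round(1),s["grip_force"],"pin",(p+R.apply([-5.6,0,20.5])).round(1))
c=optics.camera_info("wrist"); im,d=optics.get_image("wrist"); h=cv2.cvtColor(im,cv2.COLOR_RGB2HSV)
for n in("wrist","scene"):
    if n=="scene": c=optics.camera_info(n); i2,d=optics.get_image(n); h=cv2.cvtColor(i2,cv2.COLOR_RGB2HSV)
    X=cloud(c,d); m=(h[...,0]>100)&(h[...,0]<125)&(h[...,1]>120)&(X[...,2]>40)&(X[...,2]<80)&(np.hypot(X[...,0]-573,X[...,1]-184)<75)
    Q=X[m]; a=(Q[:,:2]-[518.4,191.7])@[.99,-.139]; k=(a>5)&(a<112); print(n,k.sum(),"slope,z at hinge",np.polyfit(a[k],Q[k,2],1).round(3))
cv2.imwrite("pics/v5.png",np.hstack([cv2.resize(im,(400,300)),cv2.resize(i2[210:310,330:430],(300,300))])[:,:,::-1])
E
```

```text
[619.6 181.1  72.9] [-6.9 -4.5 26.9] 93.280348777771 pin [614.3 179.5  52.4]
wrist 14284 slope,z at hinge [-2.0000e-03  5.1782e+01]
scene 573 slope,z at hinge [-1.0000e-03  5.0383e+01]
```

View pics/v5.png

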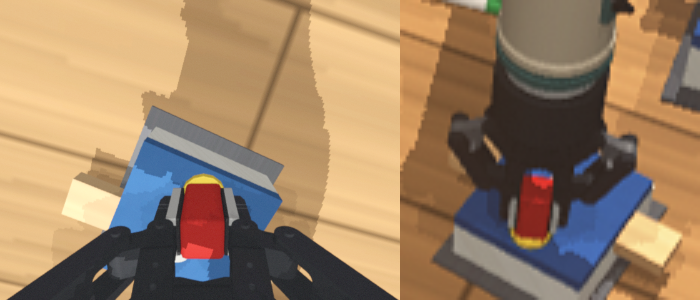

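The leaf is flat (slope about 0, top at 52 mm). The collar is seated with about 27 N down, and the fingertips stay about 20 mm above the leaf. Handing in while holding.

```bash
python3 -c "
from bench import r
print(r.sign_off())"
```

```text
the job is handed in; nothing more can be done
None
```

The job is handed in at about 14 s: the small jig's top half is shut, with the pin pushed home through both holes and still gripped by its red handle, pressing down with about 27 N; the hand-in returned no verdict.

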